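# Scoop up the copper rings against the soldering board

## Robot

A 7-joint arm with a two-finger parallel gripper is mounted at the origin on the work surface; the furniture and walls round the work are solid. World frame = base frame: x ahead of the robot, y to its left, z up, the work surface at z = 0. Lengths are in m, angles in degrees, forces in N, time in s.
With the tool pointing down it reaches from about 0.4 to 0.85 m from the base axis. Payload 10.4 kg.
Tool frame: the origin (TCP) lies midway between the tips of the shut fingers; the grasp point (between the pads) lies 19 mm behind it; z points along the fingers, y is the direction in which the jaws open and shut (so a half turn about z gives the same grasp; the last joint's range is limited). The gripper opens to 87 mm and grips with 3 to 60 N. Pads are 19 mm wide; open, the fingers measure 117 mm over their backs; the gripper's body (75 mm by 190 mm) begins 51 mm behind the grasp point.
Start: joints at [71.7, 19.034, -3.707, 83.658, 1.238, 77.344, -5.071], TCP at [0.183, -0.598, 0.223] pointing down, gripper open.
Joint ranges: [-148.97, 148.97], [-28.65, 121.19], [-84.17, 76.75], [9.2, 138.47], [-72.65, 252.65], [3.7, 117.97], [-149.18, 149.18]. Speed limits (degrees/s): [127.2, 127.2, 159.86, 159.86, 180, 180, 180].

## Interface

Orientations are given as a 3x3 rotation matrix whose columns are the frame's x, y, z axes.
In Python, from workcell import status, viewer, env gives the robot as it stands. The module is installed in compiled form; this text tells all that it offers.
- The arm moves only by the tool servo_tool, never from a script. Its argument "rows" is text: rows parted by semicolons, each of 7 numbers parted by spaces: the shift along the world's x, y, z in m, then the turn, a rotation vector about the world's x, y, z in degrees, then the finger opening in m, from 0 to 0.087. A call has 1 to 8 rows; each row shifts and turns the pose as measured when the row begins; what a row does not reach is not made up. A row lasts 1/8 s, in which the tool goes at most 62.5 mm and 10.7 degrees, less where a joint would pass 70% of its speed; a pose out of reach is approached as far as the arm can. A call is refused whole if a number of a shift passes 0.0625 or a number of a turn 10.7, either way. A call with a gripper value outside its range is refused whole. The fingers move at their own pace and stop on an object; the grip force is fixed at half the most. Time passes only in rows, so rows that do not move let the fingers close. It gives the time, the measured TCP pose, the force and the opening at its end, in the units of the state.
- status.observe(): the state, without advancing time (a new reading comes with each control period).
- viewer.grab_frame(name): name is "scene" or "top" or "wrist"; returns a dict with "image" (420x560x3 uint8, red, green, blue), "fov_y" (degrees; the focal length in pixels is half the picture's height over the tangent of half this angle, whatever the lens; pixels are square), "cx", "cy" (the principal point, pixels), "rvec" (rotation vector, rad) and "tvec" (3), from world to camera coordinates, as OpenCV has them. Camera axes: x right, y down, z forward; pixel columns grow to the right and rows downward; lengths in m; the calibration is good to about 2 mm. A picture is of the moment at which its call begins. There is no depth.
- env.finish_job(): hands the job in, once; it reports no verdict.
The state is a dict: "time_s": time; "qpos": joint angles; "qvel": joint speeds; "tau": joint torques, N m; "eef_pos": TCP position; "ee_rot": TCP orientation; "wrist_force": force on the tool from outside, world axes, zero at the start; "wrist_torque": the same for the moment, N m; "grip_width": finger opening in m.
Only numpy, scipy, OpenCV 4.12 (cv2) and the standard library are available. Lean on these libraries where they do the work, as an engineer would, in place of code of your own. Each camera call takes 0.05 s, during which the arm holds its last target.

## Task

Take the flat scoop by its upright wooden grip, slide it flat along the bench so that both copper rings are pushed against the right-hand edge of the soldering board (as the robot sees it) and ride up onto the scoop, then lift them and stand the scoop level on the soldering board, its grip near the middle, with both copper rings still in it, and let go. Do not touch the copper rings with the gripper, and leave the silver ring where it lies.

Things in the scene. Friction and masses are not known exactly. Their poses are not given: they have to be found in the camera images.
- scoop_grip (a point): flat steel scoop, 0.26 kg, loose: centre of its upright wooden grip (34 mm along x, 14 mm along y, top 94 mm up), 70 mm above the scoop's underside. z up; +y is the way the open lip points. Lip (straight, sharp, at underside height) 80 mm ahead in +y; back 20 mm behind. Pan 130 mm wide (124 inside), centred on the grip; floor a wedge, 0 mm at lip to 5 mm at back; walls 16 to 26 mm high
- copper_ring_a_center (a point): centre (half-way up) of one copper ring, loose, lying flat on the bench before the soldering board: 34 mm across, of round bar 8 mm thick (so its lower edge is rounded), 30 g
- copper_ring_b_center (a point): centre (half-way up) of the other copper ring, the same size, lying beside the first, 45 to 60 mm from it, farther from the robot
- solder_board: pale grey heat-stained soldering board, fixed on the bench; origin at the centre of its underside, z up. 273 mm along its x, 263 mm along its y, 16 mm high, flat top, upright edges. Its -y edge, 131 mm from the origin (the robot's right-hand side of it), is the wall before which the rings lie
- silver_ring_center (a point): bystander: centre of a larger thin dull silver ring, 33 mm across and 5 mm high, loose on the bench beside the copper rings, on the robot's side of them

How it is judged (in metres and radians):
On the way:
1. both copper rings lie in the scoop and are lifted clear of the bench (x of copper_ring_a_center in the frame of scoop_grip between -0.062 and 0.062 m and y of copper_ring_a_center in the frame of scoop_grip between -0.02 and 0.08 m and z of copper_ring_a_center in the frame of scoop_grip between -0.072 and -0.045 m and x of copper_ring_b_center in the frame of scoop_grip between -0.062 and 0.062 m and y of copper_ring_b_center in the frame of scoop_grip between -0.02 and 0.08 m and z of copper_ring_b_center in the frame of scoop_grip between -0.072 and -0.045 m and height (world z) of each of copper_ring_a_center, copper_ring_b_center above 0.03 m), for 0.2 s.
At the end, for the whole second after the job is handed in: both copper rings lie in the scoop (centres over its floor, behind the lip), the scoop stands level (within 7 degrees) on the soldering board with its grip within 70 mm of the board's centre, released; the silver ring is within 15 mm of where it lay (x of copper_ring_a_center in the frame of scoop_grip between -0.062 and 0.062 m and y of copper_ring_a_center in the frame of scoop_grip between -0.02 and 0.08 m and z of copper_ring_a_center in the frame of scoop_grip between -0.072 and -0.045 m and x of copper_ring_b_center in the frame of scoop_grip between -0.062 and 0.062 m and y of copper_ring_b_center in the frame of scoop_grip between -0.02 and 0.08 m and z of copper_ring_b_center in the frame of scoop_grip between -0.072 and -0.045 m and horizontal distance between scoop_grip and solder_board below 0.07 m and height (world z) of scoop_grip between 0.08 and 0.092 m and angle between scoop_grip's own z axis and vertical below 0.12 rad and distance of silver_ring_center from where it was at the start of the episode below 0.015 m); the robot touches nothing.
It fails at once if the gripper touches a copper ring (contact force between the fingers and copper_ring_a above 0.5 N or contact force between the fingers and copper_ring_b above 0.5 N).
It fails at once if the silver ring is moved (distance of silver_ring_center from where it was at the start of the episode above 0.015 m).
It also fails if it takes over 40 s, if anything falls off the work surface, if the arm or the gripper's body presses on something with over 40 N, if the wrist force passes 120 N, or if a joint passes its speed limit or range.

## Working session

There is one attempt and no reset: what is moved stays moved. The work goes in short steps, Python scripts to look and compute and a tool call to move; the robot and the scene stay as the last step left them, time stands still between calls to the robot, and variables do not carry over. Pictures are saved under pics/ and viewed, and the job is handed in when it is done.

Besides the shell and the picture viewer there is one more tool, called as name(argument=value, ...), one argument or row to a line, values as JSON. servo_tool: Moves the arm, as the interface text tells. Its arguments: {"type":"object","properties":{"rows":{"type":"string"}},"required":["rows"]}

```bash
mkdir -p pics; cat > h.py <<'E'
import numpy as np, cv2
from workcell import status, viewer, env
def grab(n,tag):
    f=viewer.grab_frame(n); im=np.asarray(f["image"]); cv2.imwrite(f"pics/{tag}.png",im[:,:,::-1]); 
    np.savez(f"pics/{tag}.npz",**f); return f
def load(tag): return dict(np.load(f"pics/{tag}.npz"))
def cam(f):
    R,_=cv2.Rodrigues(np.array(f["rvec"],float)); t=np.array(f["tvec"],float).ravel()
    fl=210/np.tan(np.radians(float(f["fov_y"]))/2); return R,t,fl
def ray(f,u,v,z):
    R,t,fl=cam(f); d=R.T@np.array([(u-f["cx"])/fl,(v-f["cy"])/fl,1.]); c=-R.T@t
    return c+d*(z-c[2])/d[2]
def proj(f,p):
    R,t,fl=cam(f); q=R@np.array(p)+t; return np.array([fl*q[0]/q[2]+f["cx"],fl*q[1]/q[2]+f["cy"]])
E
python3 - <<'E'
from h import *
for n in ("scene","top","wrist"):
    f=grab(n,n+"0"); R,t,fl=cam(f); print(n,f["fov_y"],f["cx"],f["cy"],-R.T@t,R[2])
s=status.observe(); print(s["time_s"],s["eef_pos"],s["ee_rot"],s["wrist_force"],s["grip_width"])
E
```

```text
scene 52.66810920332358 269.74354654574444 209.46834718910782 [0.08696614 0.51247846 0.79757978] [ 0.43512928 -0.50007897 -0.74872126]
top 54.24695883142185 283.0038337489348 207.06202123320418 [0.37046797 0.03125305 0.92766257] [ 0.16141204  0.01725851 -0.98673618]
wrist 70.95842752643726 278.1154921223833 213.01004703966507 [ 0.24708473 -0.57827399  0.38384499] [-0.23946742 -0.07150574 -0.96826767]
0.15 [ 0.18267371 -0.5974098   0.221944  ] [[ 9.56287090e-01  2.92429240e-01 -3.75503850e-04]
 [ 2.92429473e-01 -9.56286582e-01  9.88059207e-04]
 [-7.01518904e-05 -1.05467666e-03 -9.99999441e-01]] [-0.25536298  0.13411016 -0.67906529] 0.08705307815738755
```

View pics/scene0.png

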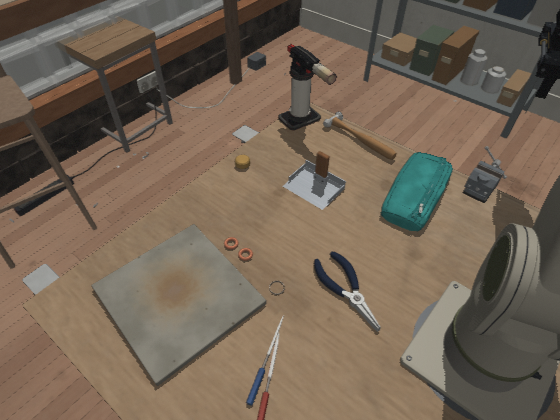

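View pics/top0.png

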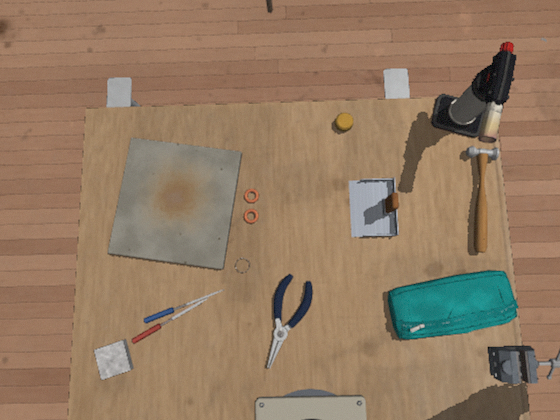

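View pics/wrist0.png

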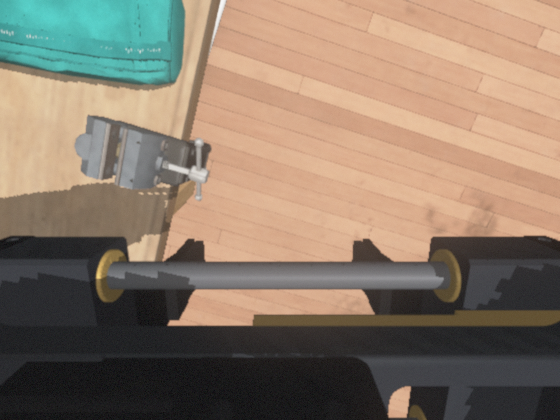

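```bash
python3 - <<'E'
from h import *
ft=load("top0"); fs=load("scene0")
for n,f in(("top",ft),("scene",fs)):
    im=f["image"]; hsv=cv2.cvtColor(im,cv2.COLOR_RGB2HSV)
    m=((hsv[...,0]<9)|(hsv[...,0]>174))&(hsv[...,1]>130)&(hsv[...,2]>110)
    k,l,st,c=cv2.connectedComponentsWithStats(m.astype(np.uint8))
    for i in range(1,k):
        if st[i,4]>30:
            x,y,w,h=st[i,:4]; print(n,"copper",st[i],c[i],ray(f,x+(w-1)/2,y+(h-1)/2,.004).round(4))
im=cv2.cvtColor(ft["image"],cv2.COLOR_RGB2BGR)
cv2.imwrite("pics/a.png",cv2.resize(im[125:280,100:260],None,fx=4.5,fy=3.8,interpolation=cv2.INTER_CUBIC))
cv2.imwrite("pics/b.png",cv2.resize(im[165:255,335:415],None,fx=6,fy=6,interpolation=cv2.INTER_CUBIC))
im=cv2.cvtColor(fs["image"],cv2.COLOR_RGB2BGR)
cv2.imwrite("pics/c.png",cv2.resize(im[140:215,275:355],None,fx=7,fy=7,interpolation=cv2.INTER_CUBIC))
E
```

```text
top copper [504  42  10  10  77] [508.63636364  46.27272727] [ 0.8989 -0.5047  0.004 ]
top copper [132 325  29  18 139] [145.4028777  333.35251799] [0.2491 0.3537 0.004 ]
scene copper [257 392  11  28 138] [262.47826087 405.55797101] [0.257  0.3442 0.004 ]
```

View pics/a.png

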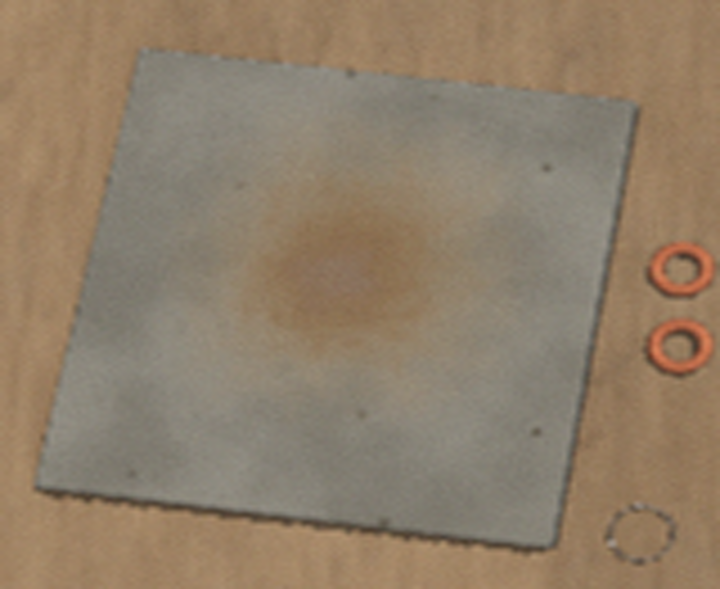

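View pics/b.png

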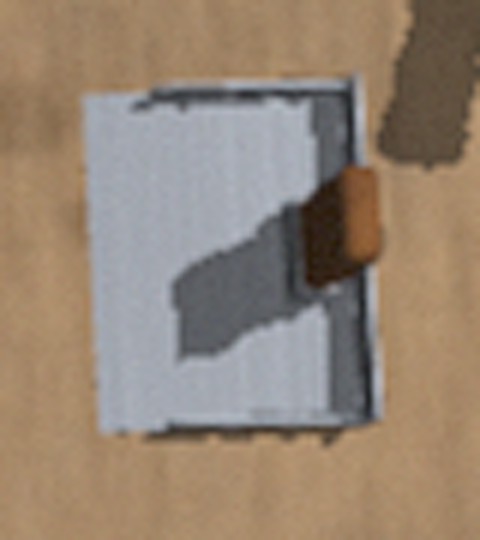

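View pics/c.png

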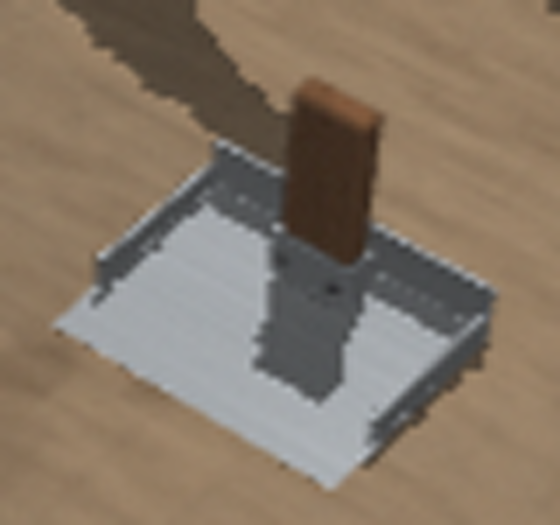

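```bash
cat > m.py <<'E'
from h import *
ft=load("top0"); fs=load("scene0")
A=lambda x,y,z:ray(ft,100+x/4.5-.4,125+y/3.8-.4,z)[:2]
B=lambda x,y,z:ray(ft,335+x/6-.42,165+y/6-.42,z)[:2]
C=lambda x,y,z:ray(fs,275+x/7-.43,140+y/7-.43,z)[:2]
P=print
bc=np.array([A(*p,.016) for p in((143,50),(636,103),(555,547),(38,488))]);P("board",bc.round(4),bc.mean(0), [np.linalg.norm(bc[i]-bc[i-1]).round(4) for i in range(4)])
e=bc[1]-bc[2]; yaw=np.degrees(np.arctan2(e[1],e[0]));P("edge yaw",yaw, [np.degrees(np.arctan2(*(bc[0]-bc[3])[::-1])), np.degrees(np.arctan2(*(bc[0]-bc[1])[::-1]))-90, np.degrees(np.arctan2(*(bc[3]-bc[2])[::-1]))-90])
P("rings",A(682,269,.004),A(681,346,.004),"silver",A(641,533,.0025))
P("rings scene",ray(fs,231.5,243,.004)[:2],ray(fs,245.5,254.5,.004)[:2],"silver",ray(fs,277.5,287.5,.0025)[:2])
l1,l2=B(84,95,0),B(101,433,0);P("lip top",l1,l2,np.linalg.norm(l1-l2),np.degrees(np.arctan2(*(l1-l2)[::-1])))
m1,m2=C(57,325,0),C(332,489,0);P("lip sc",m1,m2,np.linalg.norm(m1-m2),np.degrees(np.arctan2(*(m1-m2)[::-1])))
P("grip top",[B(*p,.094).round(4) for p in((347,172),(373,167),(380,250),(345,262))],C(338,104,.094))
P("grip sc",[C(*p,.094).round(4) for p in((297,90),(312,78),(380,118),(365,131))])
for l in((l1,l2),(m1,m2)):
    d=(l[0]-l[1])/np.linalg.norm(l[0]-l[1]); P("grip from lip",(l[0]+l[1])/2-0.08*np.array([-d[1],d[0]]))
E
python3 m.py
```

```text
board [[0.693  0.3977]
 [0.6517 0.1414]
 [0.3857 0.1829]
 [0.426  0.4403]] [0.53908581 0.2905629 ] [np.float64(0.2704), np.float64(0.2596), np.float64(0.2692), np.float64(0.2605)]
edge yaw -8.872411964970178 [np.float64(-9.064166358116172), np.float64(-9.16147785441899), np.float64(-8.89772663430989)]
rings [0.55066837 0.11995708] [0.50366251 0.1209569 ] silver [0.39306602 0.14220441]
rings scene [0.54850626 0.11959321] [0.50123642 0.12259981] silver [0.39054496 0.14117018]
lip top [ 0.58055616 -0.10540291] [ 0.45021841 -0.10543948] 0.13033774994779884 0.01607534722821745
lip sc [ 0.57806798 -0.10518039] [ 0.45037336 -0.10479825] 0.12769518754018613 -0.17146371836509963
grip top [array([ 0.5297, -0.1802]), array([ 0.5312, -0.1892]), array([ 0.5023, -0.1896]), array([ 0.4985, -0.1775])] [ 0.51372596 -0.18260226]
grip sc [array([ 0.5294, -0.1793]), array([ 0.5292, -0.1881]), array([ 0.4979, -0.1861]), array([ 0.498, -0.177])]
grip from lip [ 0.51540973 -0.18542119]
grip from lip [ 0.51398126 -0.18498896]
```

servo_tool(
  rows="0.035 0.045 0 0 0 -2.2 0.087;0.037 0.046 0 0 0 -2.2 0.087;0.037 0.046 0 0 0 -2.2 0.087;0.037 0.046 0 0 0 -2.2 0.087;0.037 0.046 0 0 0 -2.2 0.087;0.037 0.046 0 0 0 -2.2 0.087;0.037 0.046 0 0 0 -2.2 0.087;0.037 0.046 0 0 0 -2 0.087",
)

```text
time_s: 1.15
eef_pos: [0.4788, -0.2209, 0.22]
ee_rot: [[1.0, -0.026, -0.002], [-0.026, -1.0, 0.002], [-0.002, -0.001, -1.0]]
wrist_force: [1.2, -0.4, -0.4]
grip_width: 0.0872
```

servo_tool(
  rows="0.035 0.037 0 0 0 1.5 0.087;0 0 -0.03 0 0 0 0.087;0 0 -0.03 0 0 0 0.087;0 0 0 0 0 0 0.087",
)

```text
time_s: 1.65
eef_pos: [0.5174, -0.1761, 0.1585]
ee_rot: [[1.0, 0.01, -0.001], [0.01, -1.0, 0.004], [-0.001, -0.004, -1.0]]
wrist_force: [-0.1, -0.1, -0.5]
grip_width: 0.0872
```

```bash
python3 - <<'E'
from h import *
f=grab("wrist","w1");grab("top","t1");s=status.observe();print(s["eef_pos"],s["ee_rot"])
E
```

```text
[ 0.51874697 -0.17694763  0.16109893] [[ 0.99995859  0.00876562  0.00244728]
 [ 0.00876077 -0.99995965  0.00198432]
 [ 0.00246458 -0.0019628  -0.99999504]]
```

View pics/w1.png

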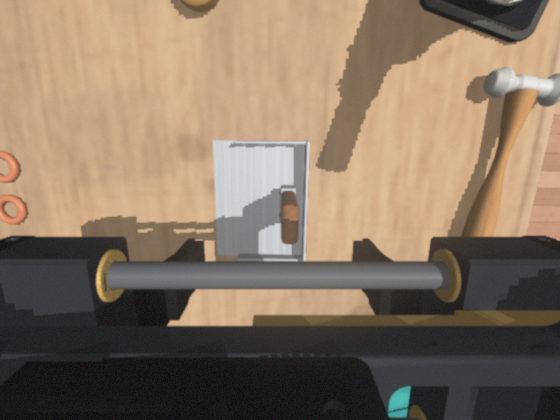

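```bash
python3 - <<'E'
from h import *
f=load("w1");R,t,fl=cam(f);print(-R.T@t)
for p in((282,192),(298,192),(282,243),(298,243)):print(p,ray(f,*p,.094),ray(f,*p,.046))
for p in ((214,141),(219,258)): print(ray(f,*p,0))
im=f["image"][:,:,::-1];cv2.imwrite("pics/w1c.png",cv2.resize(im[130:270,200:320],None,fx=4,fy=4,interpolation=cv2.INTER_CUBIC))
E
```

```text
[ 0.58489617 -0.17655218  0.32038599]
(282, 192) [ 0.54304983 -0.17914855  0.094     ] [ 0.53417726 -0.17969906  0.046     ]
(298, 192) [ 0.54318031 -0.19161487  0.094     ] [ 0.53433541 -0.19480857  0.046     ]
(282, 243) [ 0.50087162 -0.17970084  0.094     ] [ 0.48305612 -0.18036844  0.046     ]
(298, 243) [ 0.50101715 -0.19274247  0.094     ] [ 0.48323251 -0.19617526  0.046     ]
[ 0.57961306 -0.10762418  0.        ]
[ 0.44652434 -0.1074995   0.        ]
```

View pics/w1c.png

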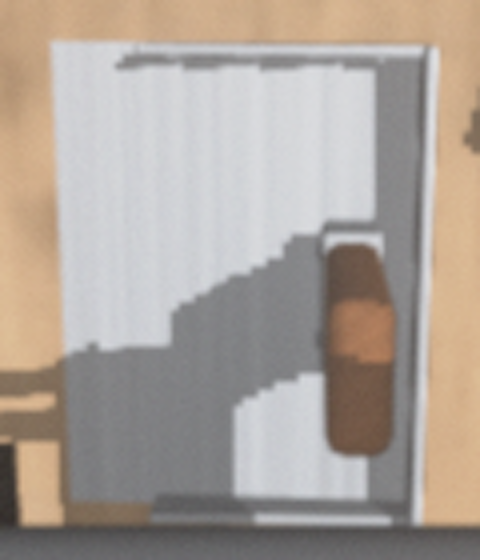

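servo_tool(
  rows="-0.004 -0.009 -0.03 0 0 -0.5 0.087;0 0 -0.03 0 0 0 0.087;0 0 -0.03 0 0 0 0.087;0 0 0 0 0 0 0.087",
)

```text
time_s: 2.25
eef_pos: [0.518, -0.1893, 0.076]
ee_rot: [[1.0, -0.004, 0.012], [-0.004, -1.0, -0.003], [0.012, 0.003, -1.0]]
wrist_force: [-0.4, 1.2, 0.7]
grip_width: 0.0867
```

servo_tool(
  rows="-0.004 0.003 -0.012 0 0.6 0.2 0.087;0 0 -0.011 0 0 0 0.087;0 0 0 0 0 0 0.087",
)

```text
time_s: 2.62
eef_pos: [0.5159, -0.1871, 0.0556]
ee_rot: [[1.0, -0.0, 0.005], [-0.0, -1.0, -0.005], [0.005, 0.005, -1.0]]
wrist_force: [0.4, 0.2, -0.6]
grip_width: 0.0869
```

```bash
python3 - <<'E'
from h import *
s=status.observe();print(s["eef_pos"],s["ee_rot"],s["wrist_force"])
E
```

```text
[ 0.51591976 -0.18712081  0.05559843] [[ 9.99984893e-01 -4.52145411e-04  5.47813687e-03]
 [-4.25682320e-04 -9.99988241e-01 -4.83087683e-03]
 [ 5.48025671e-03  4.82847190e-03 -9.99973326e-01]] [ 0.43724567  0.19324758 -0.58940253]
```

Pose good; close the fingers.

servo_tool(
  rows="0 0 -0.002 0 0 0 0.05;0 0 0 0 0 0 0;0 0 0 0 0 0 0;0 0 0 0 0 0 0;0 0 0 0 0 0 0;0 0 0 0 0 0 0",
)

```text
time_s: 3.38
eef_pos: [0.5168, -0.1874, 0.0548]
ee_rot: [[1.0, -0.0, 0.007], [-0.0, -1.0, -0.006], [0.007, 0.006, -1.0]]
wrist_force: [0.3, -0.1, 0.4]
grip_width: 0.0352
```

```bash
python3 - <<'E'
from h import *
grab("top","t2");grab("scene","s2")
s=status.observe();print(s["eef_pos"],s["ee_rot"],s["wrist_force"],s["wrist_torque"],s["grip_width"])
E
```

```text
[ 0.51677653 -0.18735132  0.05472948] [[ 9.99973777e-01 -4.20603745e-04  7.22966726e-03]
 [-3.80516406e-04 -9.99984552e-01 -5.54532010e-03]
 [ 7.23188796e-03  5.54242368e-03 -9.99958490e-01]] [ 0.00069541 -0.07318175 -0.30881941] [ 0.00660562  0.00782895 -0.0458521 ] 0.027180709402079964
```

View pics/s2.png

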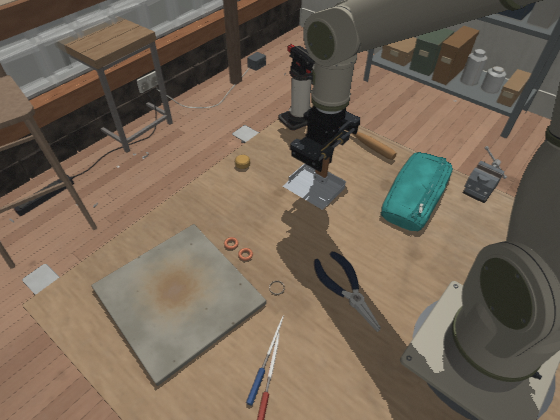

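View pics/t2.png

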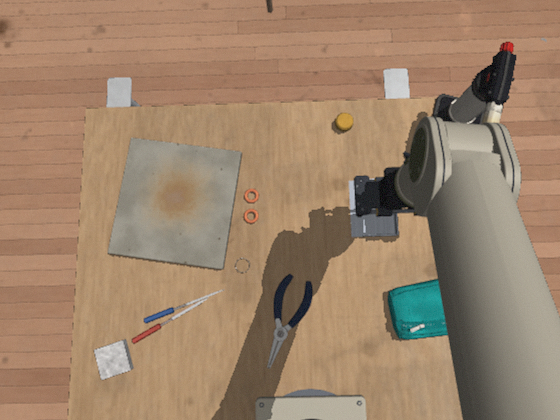

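servo_tool(
  rows="0 0 0 0 0 0 0;0 0 0 0 0 0 0;0 0 0 0 0 0 0;0 0 0 0 0 0 0",
)

```text
time_s: 3.98
eef_pos: [0.5167, -0.1872, 0.0546]
ee_rot: [[1.0, -0.001, 0.007], [-0.001, -1.0, -0.005], [0.007, 0.005, -1.0]]
wrist_force: [0.7, 0.5, -1.0]
grip_width: 0.014
```

servo_tool(
  rows="-0.001 0.02 0 0 0 -1.1 0;-0.001 0.024 0 0 0 -1.1 0;-0.001 0.024 0 0 0 -1.1 0;-0.001 0.024 0 0 0 -1.1 0;-0.001 0.024 0 0 0 -1.1 0;-0.001 0.024 0 0 0 -1.1 0",
)

```text
time_s: 4.72
eef_pos: [0.5101, -0.0484, 0.0549]
ee_rot: [[0.992, -0.125, 0.007], [-0.125, -0.992, -0.01], [0.008, 0.009, -1.0]]
wrist_force: [1.0, -0.5, -0.7]
grip_width: 0.0137
```

```bash
python3 - <<'E'
from h import *
grab("top","t3");grab("scene","s3")
s=status.observe();print(s["eef_pos"],s["ee_rot"],s["wrist_force"],s["wrist_torque"],s["grip_width"])
E
```

```text
[ 0.5099128  -0.04583998  0.05482104] [[ 0.9926357  -0.12096629  0.0064436 ]
 [-0.12091035 -0.99262737 -0.00846094]
 [ 0.00741959  0.00761953 -0.99994344]] [-0.45364408 -0.22626891 -2.31235795] [0.29112624 0.05431803 0.00791733] 0.013544024801833828
```

View pics/t3.png

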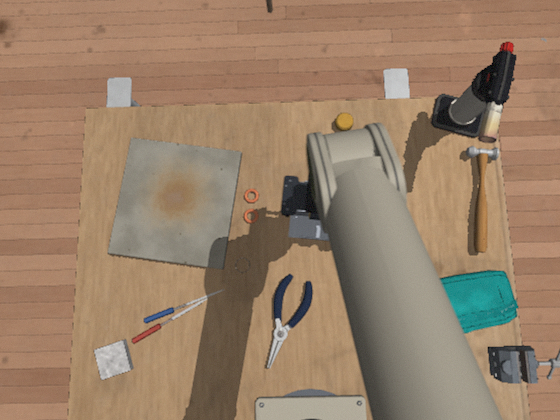

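View pics/s3.png

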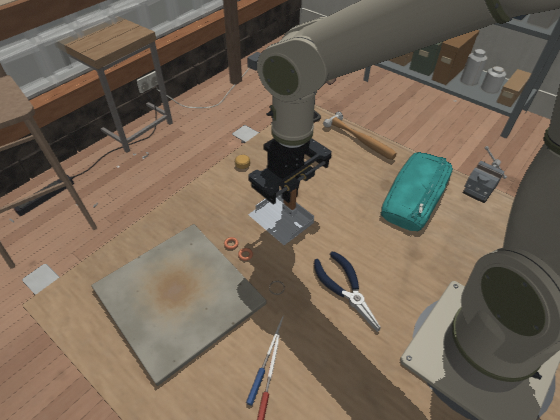

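servo_tool(
  rows="-0.001 0.017 0 0 0 -0.8 0;0 0.017 0 0 0 -0.8 0;0 0.013 -0.001 0 0 -0.4 0;0 0 -0.001 0 0 0 0;0 0 -0.001 0 0 0 0",
)

```text
time_s: 5.45
eef_pos: [0.5107, -0.0013, 0.0543]
ee_rot: [[0.987, -0.159, 0.009], [-0.159, -0.987, -0.011], [0.011, 0.01, -1.0]]
wrist_force: [-7.3, -1.7, 18.6]
grip_width: 0.0141
```

```bash
python3 - <<'E'
from h import *
f=grab("wrist","w4")
s=status.observe();print(s["eef_pos"],s["ee_rot"],s["wrist_force"],s["wrist_torque"],s["grip_width"])
E
```

```text
[ 0.51078422 -0.00134158  0.05427625] [[ 0.98724568 -0.15894529  0.00907529]
 [-0.1588412  -0.98724028 -0.01122923]
 [ 0.01074432  0.00964448 -0.99989577]] [-5.23520693 -0.13925916 13.64278557] [0.9376278  1.32749893 0.14167198] 0.013920630577698243
```

View pics/w4.png

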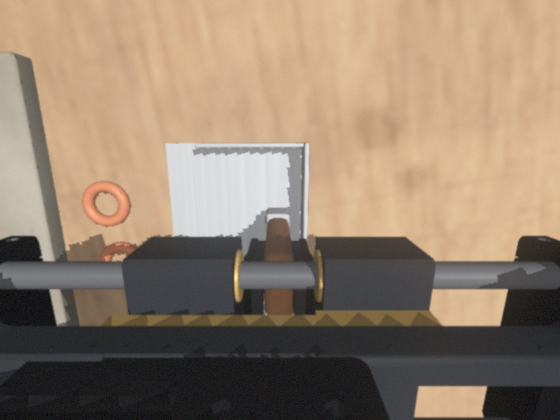

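servo_tool(
  rows="0.002 0.01 0 0 0.2 0 0;0.002 0.01 -0.0003 0 0 0 0;0.0016 0.01 -0.0003 0 0 0 0",
)

```text
time_s: 5.88
eef_pos: [0.5179, 0.0258, 0.055]
ee_rot: [[0.987, -0.163, 0.008], [-0.162, -0.987, -0.014], [0.01, 0.013, -1.0]]
wrist_force: [0.3, -3.7, 5.4]
grip_width: 0.014
```

servo_tool(
  rows="0.0008 0.01 -0.0005 0.2 0 0.2 0;0.0008 0.01 -0.0005 0 0 0 0;0.001 0.008 -0.0005 0 0 0 0",
)

```text
time_s: 6.25
eef_pos: [0.5224, 0.0538, 0.0547]
ee_rot: [[0.987, -0.16, 0.011], [-0.16, -0.987, -0.012], [0.012, 0.011, -1.0]]
wrist_force: [-0.2, -5.0, 8.1]
grip_width: 0.0138
```

```bash
python3 - <<'E'
from h import *
f=grab("wrist","w5");grab("scene","s5")
s=status.observe();print(s["eef_pos"],s["ee_rot"],s["wrist_force"],s["wrist_torque"],s["grip_width"])
E
```

```text
[0.5224905  0.05497852 0.0546332 ] [[ 0.98722104 -0.15898161  0.01092963]
 [-0.15885912 -0.98723669 -0.01129154]
 [ 0.01258528  0.00941097 -0.99987651]] [ 1.20996077 -0.55535869  4.75949261] [0.46826954 0.11143034 0.00260191] 0.013655359231452332
```

View pics/w5.png

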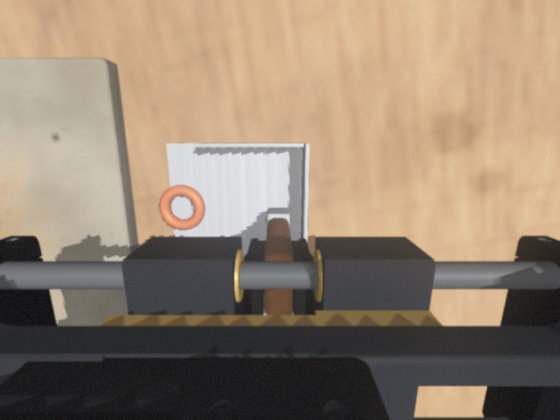

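View pics/s5.png

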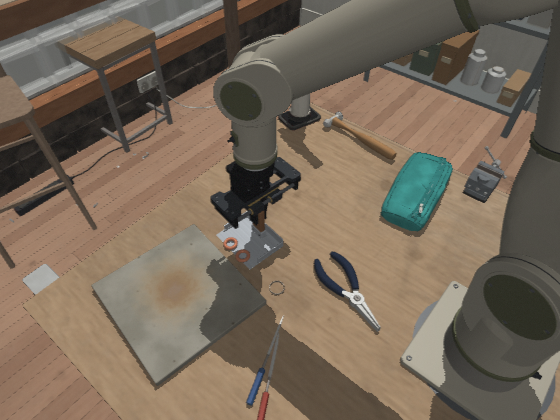

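servo_tool(
  rows="0.0008 0.007 -0.0004 0 0.1 0 0;0.0008 0.007 -0.0004 0 0 0 0;0.0004 0.004 -0.0004 0 0 0 0",
)

```text
time_s: 6.72
eef_pos: [0.5263, 0.0723, 0.0548]
ee_rot: [[0.987, -0.161, 0.012], [-0.16, -0.987, -0.013], [0.014, 0.011, -1.0]]
wrist_force: [0.2, -4.5, 8.6]
grip_width: 0.0139
```

```bash
python3 - <<'E'
from h import *
f=grab("wrist","w6");grab("scene","s6")
s=status.observe();print(s["eef_pos"],s["ee_rot"],s["wrist_force"],s["wrist_torque"],s["grip_width"])
im=cv2.imread("pics/s6.png");cv2.imwrite("pics/s6c.png",cv2.resize(im[190:290,190:300],None,fx=6,fy=6,interpolation=cv2.INTER_CUBIC))
E
```

```text
[0.52633054 0.07271867 0.05475928] [[ 0.9870106  -0.16020666  0.01199578]
 [-0.16005358 -0.98702542 -0.01279348]
 [ 0.01388974  0.01070733 -0.9998462 ]] [ 0.73677295 -2.72107268  6.37923253] [0.07628357 0.13383365 0.02874065] 0.013627715395896372
```

View pics/w6.png

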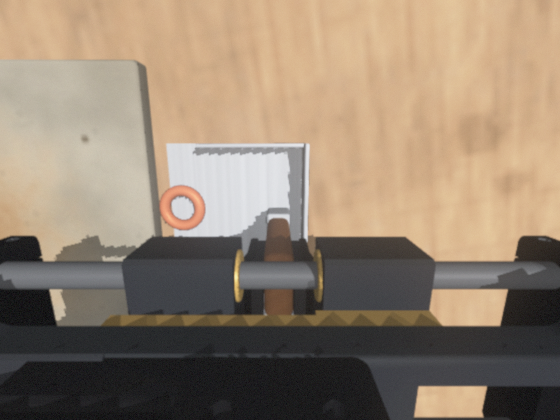

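View pics/s6c.png

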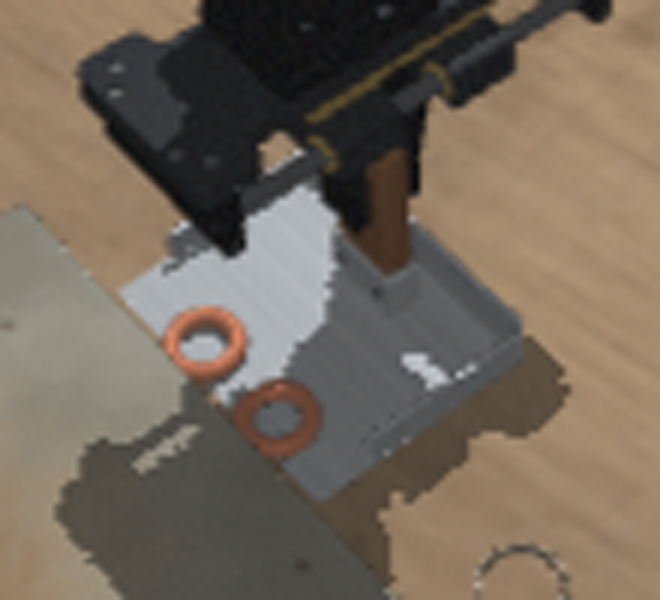

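servo_tool(
  rows="0.0004 0.004 -0.0004 0 0 0 0;0.0003 0.003 -0.0004 0 0 0 0;0.0003 0.002 -0.0003 0 0 0 0",
)

```text
time_s: 7.2
eef_pos: [0.5288, 0.0803, 0.0549]
ee_rot: [[0.987, -0.162, 0.014], [-0.162, -0.987, -0.016], [0.016, 0.013, -1.0]]
wrist_force: [-2.1, -7.5, 9.3]
grip_width: 0.0138
```

```bash
python3 - <<'E'
from h import *
f=grab("wrist","w7");grab("scene","s7")
s=status.observe();print(s["eef_pos"],s["ee_rot"],s["wrist_force"],s["wrist_torque"],s["grip_width"])
im=cv2.imread("pics/s7.png");cv2.imwrite("pics/s7c.png",cv2.resize(im[190:290,190:300],None,fx=6,fy=6,interpolation=cv2.INTER_CUBIC))
E
```

```text
[0.5288291  0.08022602 0.05493924] [[ 0.98671716 -0.1618552   0.01386166]
 [-0.16163582 -0.98672539 -0.01571224]
 [ 0.01622076  0.01326299 -0.99978047]] [-0.55989295 -4.11520347  8.81783074] [-0.57850315  0.6359906   0.09720942] 0.013937600292694105
```

View pics/w7.png

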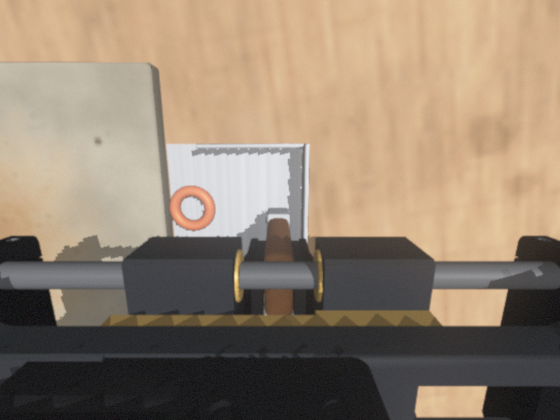

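View pics/s7c.png

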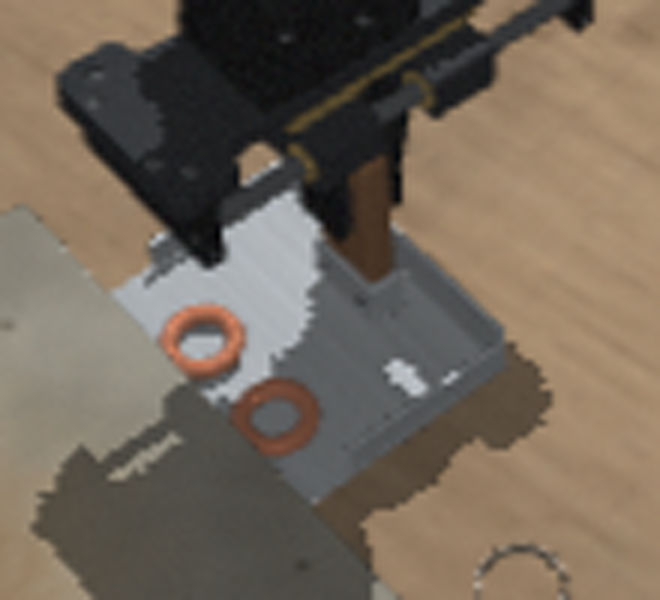

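servo_tool(
  rows="-0.0003 -0.001 0.003 1 -0.16 0 0;-0.0004 -0.0025 0.004 1.5 -0.24 0 0;-0.0004 -0.0025 0.004 1.5 -0.24 0 0;-0.0004 -0.002 0.005 1.5 -0.24 0 0;-0.0004 -0.002 0.006 1.5 -0.24 0 0;-0.0004 -0.002 0.006 1 -0.16 0 0",
)

```text
time_s: 8.05
eef_pos: [0.522, 0.0707, 0.0793]
ee_rot: [[0.987, -0.157, 0.028], [-0.159, -0.978, 0.132], [0.007, -0.135, -0.991]]
wrist_force: [0.5, -0.1, -4.3]
grip_width: 0.0137
```

```bash
python3 - <<'E'
from h import *
f=grab("wrist","w8");grab("scene","s8")
s=status.observe();print(s["eef_pos"],s["ee_rot"],s["wrist_force"],s["wrist_torque"],s["grip_width"])
im=cv2.imread("pics/s8.png");cv2.imwrite("pics/s8c.png",cv2.resize(im[180:290,190:300],None,fx=5,fy=5,interpolation=cv2.INTER_CUBIC))
E
```

```text
[0.52257319 0.07002448 0.07979768] [[ 0.9869962  -0.15802663  0.02942949]
 [-0.16054183 -0.97826613  0.13123147]
 [ 0.00805181 -0.13424962 -0.99091483]] [ 0.57950692  0.24058653 -3.82792907] [-0.27638207  0.10714975  0.04655134] 0.013593991753544624
```

View pics/w8.png

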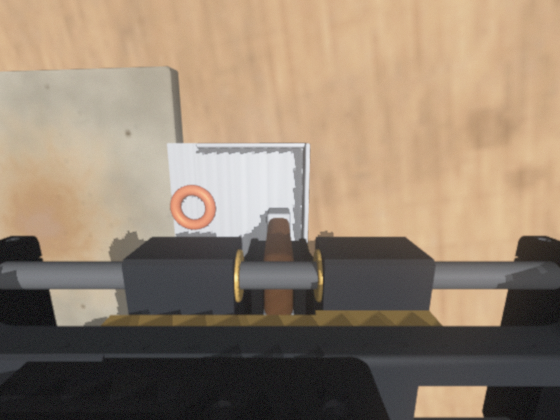

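View pics/s8c.png

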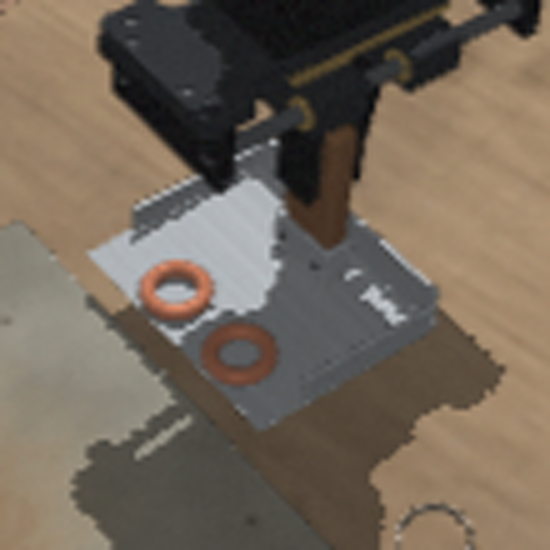

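servo_tool(
  rows="0 0 0.006 0 0 0 0;0 0 0.012 0 0 0 0;0 0 0.014 0 0 0 0;0 0 0.01 0 0 0 0;0 0 0.005 0 0 0 0;0.001 0.006 0 0 0 0 0;0.001 0.012 0 0 0 0 0;0.001 0.016 0 0 0 0 0",
)

```text
time_s: 9.15
eef_pos: [0.5255, 0.1064, 0.13]
ee_rot: [[0.987, -0.158, 0.029], [-0.16, -0.978, 0.131], [0.008, -0.134, -0.991]]
wrist_force: [0.1, 0.1, -3.9]
grip_width: 0.0138
```

servo_tool(
  rows="0.001 0.02 0 0 0 0 0;0.001 0.022 0 0 0 0 0;0.001 0.022 0 0 0 0 0;0.001 0.022 0 0 0 0 0;0.001 0.02 0 0 0 0 0;0.001 0.016 0 0 0 0 0;0.001 0.012 0 0 0 0 0;0.001 0.006 0 0 0 0 0",
)

```text
time_s: 10.15
eef_pos: [0.53, 0.2583, 0.1265]
ee_rot: [[0.988, -0.154, 0.022], [-0.155, -0.979, 0.132], [0.001, -0.134, -0.991]]
wrist_force: [-0.4, -0.5, -3.4]
grip_width: 0.0138
```

```bash
python3 - <<'E'
from h import *
f=grab("wrist","w9");grab("scene","s9")
s=status.observe();print(s["time_s"],s["eef_pos"],s["ee_rot"],s["wrist_force"],s["wrist_torque"],s["grip_width"])
E
```

```text
10.25 [0.53010829 0.25802698 0.12658898] [[ 0.98787698 -0.15363197  0.02227765]
 [-0.15523217 -0.97893409  0.13263112]
 [ 0.00143197 -0.13448144 -0.99091508]] [-0.08596456 -0.20598588 -3.34248011] [-0.29746988  0.01178671  0.0056983 ] 0.013986915987562933
```

View pics/s9.png

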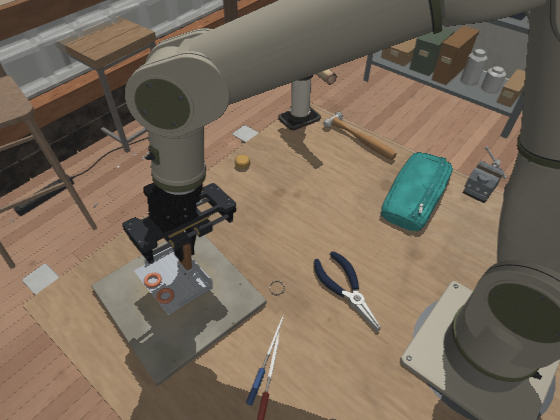

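servo_tool(
  rows="0.001 0.005 -0.004 0 0 0 0;0.002 0.008 -0.008 -1 0.1 0 0;0.002 0.008 -0.01 -1.5 0.2 0 0;0.002 0.006 -0.01 -1.5 0.2 0 0;0.002 0.004 -0.008 -1.5 0.2 0 0;0 0.001 -0.006 -1.5 0.2 0 0;0 0 -0.003 -1 0.1 0 0;0 0 0 0 0 0 0",
)

```text
time_s: 11.25
eef_pos: [0.5403, 0.29, 0.0733]
ee_rot: [[0.987, -0.158, 0.004], [-0.158, -0.987, -0.017], [0.007, 0.016, -1.0]]
wrist_force: [-0.2, -0.1, -2.9]
grip_width: 0.0135
```

```bash
python3 - <<'E'
from h import *
f=grab("wrist","w10");grab("scene","s10")
s=status.observe();print(s["time_s"],s["eef_pos"],s["ee_rot"],s["wrist_force"],s["wrist_torque"],s["grip_width"])
im=cv2.imread("pics/s10.png");cv2.imwrite("pics/s10c.png",cv2.resize(im[220:350,90:240],None,fx=4,fy=4,interpolation=cv2.INTER_CUBIC))
E
```

```text
11.35 [0.54064739 0.28964089 0.07372893] [[ 0.98727448 -0.15895248  0.00481712]
 [-0.15885391 -0.98716353 -0.01654064]
 [ 0.00738446  0.01556493 -0.99985159]] [ 0.00745502 -0.62781848 -4.09628289] [ 0.05430393  0.01888936 -0.03608873] 0.013683299132880203
```

View pics/s10c.png

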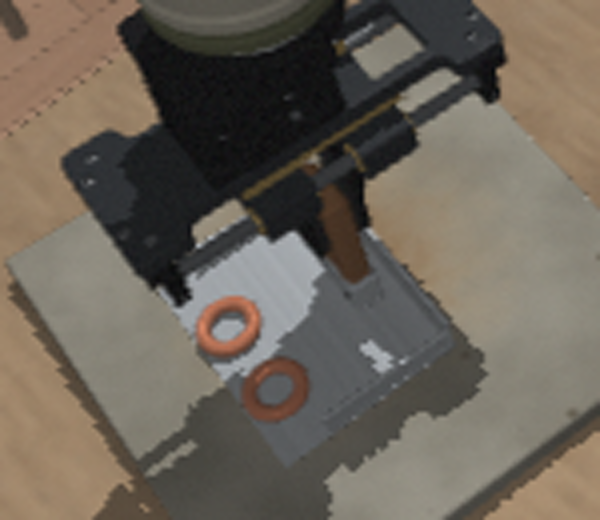

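servo_tool(
  rows="0 0 -0.001 0.5 0 0 0;0 0 -0.001 0 0 0 0;0 0 -0.001 0 0 0 0",
)

```text
time_s: 11.72
eef_pos: [0.5414, 0.2886, 0.0714]
ee_rot: [[0.987, -0.161, 0.006], [-0.161, -0.987, -0.007], [0.007, 0.006, -1.0]]
wrist_force: [-0.1, -0.8, -2.5]
grip_width: 0.0139
```

servo_tool(
  rows="0 0 -0.0006 0 0 0 0;0 0 -0.0006 0 0 0 0",
)

```text
time_s: 11.98
eef_pos: [0.5417, 0.2886, 0.0708]
ee_rot: [[0.987, -0.161, 0.007], [-0.161, -0.987, -0.007], [0.008, 0.005, -1.0]]
wrist_force: [-2.5, -1.4, 2.6]
grip_width: 0.0136
```

servo_tool(
  rows="0 0 0 0 0 0 0.02;0 0 0 0 0 0 0.03;0 0 0 0 0 0 0.045;0 0 0 0 0 0 0.045;0 0 0 0 0 0 0.045",
)

```text
time_s: 12.6
eef_pos: [0.5424, 0.2894, 0.0716]
ee_rot: [[0.987, -0.161, 0.009], [-0.161, -0.987, -0.005], [0.01, 0.004, -1.0]]
wrist_force: [-0.6, -0.1, 0.6]
grip_width: 0.0437
```

servo_tool(
  rows="0 0 0.01 0 0 0 0.06;0 0 0.02 0 0 0 0.06;0 0 0.03 0 0 0 0.06;0 0 0.04 0 0 0 0.06;0 -0.03 0.04 0 0 0 0.06;0 -0.05 0.02 0 0 0 0.06;0 -0.06 0 0 0 0 0.06;0 -0.06 0 0 0 0 0.06",
)

```text
time_s: 13.6
eef_pos: [0.5408, 0.0912, 0.2482]
ee_rot: [[0.989, -0.149, 0.018], [-0.149, -0.989, -0.0], [0.017, -0.003, -1.0]]
wrist_force: [1.5, -0.5, -0.3]
grip_width: 0.0603
```

servo_tool(
  rows="0 -0.06 0 0 0 0 0.06;0 -0.05 0 0 0 0 0.06;0 0 0 0 0 0 0.06;0 0 0 0 0 0 0.06",
)

```text
time_s: 14.1
eef_pos: [0.5406, -0.0266, 0.2551]
ee_rot: [[0.987, -0.156, 0.025], [-0.156, -0.988, -0.002], [0.026, -0.002, -1.0]]
wrist_force: [0.1, 0.7, -0.2]
grip_width: 0.0604
```

```bash
python3 - <<'E'
from h import *
f=grab("top","t11");fs=grab("scene","s11")
s=status.observe();print(s["time_s"],s["eef_pos"],s["wrist_force"])
im=cv2.imread("pics/s11.png");cv2.imwrite("pics/s11c.png",cv2.resize(im[220:350,90:300],None,fx=3.7,fy=3.7,interpolation=cv2.INTER_CUBIC))
im=cv2.imread("pics/t11.png");cv2.imwrite("pics/t11c.png",cv2.resize(im[130:280,100:260],None,fx=4,fy=4,interpolation=cv2.INTER_CUBIC))
E
```

```text
14.2 [ 0.54066295 -0.02641372  0.25474177] [-0.49254492 -0.27411706  0.49441874]
```

View pics/s11c.png

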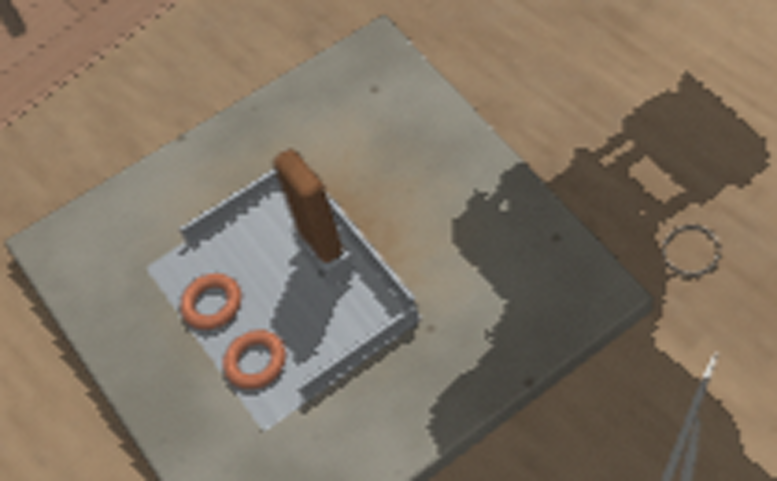

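View pics/t11c.png

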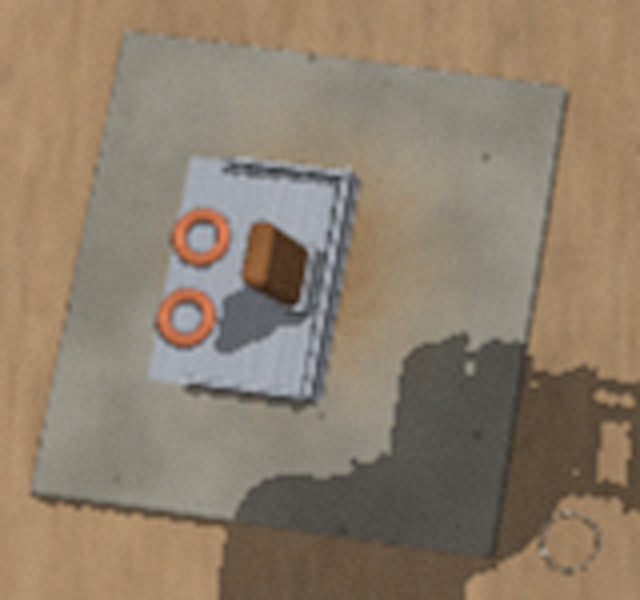

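```bash
python3 - <<'E'
from h import *
f=load("t11");fs=load("s11")
A=lambda x,y,z:ray(f,100+x/4-.4,130+y/4-.4,z)[:2]
S=lambda x,y,z:ray(fs,90+x/3.7-.4,220+y/3.7-.4,z)[:2]
def rep(l1,l2,ra,rb,g,si):
    d=(l1-l2)/np.linalg.norm(l1-l2);n=np.array([-d[1],d[0]]);G=(l1+l2)/2-.08*n
    print("yaw",np.degrees(np.arctan2(d[1],d[0])),"len",np.linalg.norm(l1-l2),"grip from lip",G,"dist",np.linalg.norm(G-[.539,.2906]),"grip top",g)
    for r in(ra,rb): print("ring in scoop",(r-G)@d,(r-G)@n)
    print("silver",si)
rep(A(190,157,.016),A(150,380,.016),A(202,237,.021),A(187,318,.021),A(258,254,.11),A(570,542,.0025))
rep(S(147,268,.016),S(265,431,.016),S(211,301,.021),S(254,359,.021),S(300,172,.11),S(692,251,.0025))
E
```

```text
yaw -8.272013067435255 len 0.13022670953669793 grip from lip [0.54117124 0.28858949] dist 0.002959127852755518 grip top [0.53958834 0.28806942]
ring in scoop 0.018676989835254086 0.06304049885287845
ring in scoop -0.028306782344606093 0.06342479111880808
silver [0.39253755 0.14208332]
yaw -8.981384715210275 len 0.12923323153943095 grip from lip [0.5400772  0.28847315] dist 0.0023840802311147764 grip top [0.53820311 0.28861788]
ring in scoop 0.018897516296736323 0.06350130568280826
ring in scoop -0.02753324734598849 0.06354318979931665
silver [0.39207726 0.14226612]
```

All checks agree: the rings are 17 mm behind the lip, the grip is 3 mm from the board's centre and upright, and the silver ring has not moved.

```bash
python3 -c "
from h import *
print(env.finish_job())"
```

```text
the job is handed in; nothing more can be done
None
```

The scoop now stands on the soldering board with both copper rings in it, released, and I handed the job in at about 14 s. I got no verdict back, so what follows rests on my own checks.

I gripped the scoop by its wooden handle and slid it along the bench until its lip met the board's right-hand edge. Both rings rode up onto it. I then tilted the lip up slightly, lifted, levelled the scoop over the board, set it down, let go and backed the arm away.

The last checks, from the top and scene cameras, agreed with each other:
- **Scoop position:** the grip is about 3 mm from the board's centre (70 mm allowed).
- **Scoop level:** the grip's top and its base line up to about 2 mm, so it stands upright.
- **Copper rings:** both centres are about 63 mm ahead of the grip, which is 17 mm behind the lip, and 19 and 28 mm to either side.
- **Silver ring:** it is within about 2 mm of where it started, which is within camera error.
- **Forces:** the highest wrist force I saw was about 20 N, as the scoop first pressed on the bench.

No check failed. I did not measure contact between the gripper and the copper rings directly. The fingertips were never lower than about 54 mm above the scoop's underside, well above the rings.

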